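# Press a stick-on hook flush onto a tilted jewellery panel and hold it

### The job

Pick up the dark steel stick-on hook and press its backplate flat against the middle of the tilted wooden panel of the jewellery stand, square with the panel and with the hook's nose towards the panel's upper edge. Feel for the slope so that the whole backplate sits flush, press firmly but without forcing it or shifting the panel's tilt, and finish while still gripping the hook and pressing it there, as one does while the adhesive pad takes hold. Leave the plant pot, the camera lens and the glass bowl where they are.

Things in the scene. Friction and masses are not known exactly. Their poses are not given: they have to be found in the camera images.
- hook: loose dark steel hook, 0.08-0.18 kg, lying on its backplate, 64 (x) x 44 (y) x 8 mm. Upright fin 14 mm thick in y (grip its two flat sides), x -16 to +10 mm, 42 mm high over all; at its top a nose, equally thick, reaches to x +35 mm (30-49 mm high). Origin: centre of the backplate's underside; x along it towards the nose, y across, z to the fin's side
- hook_tip (a point): end of the hook's nose: 35 mm along the hook's x, 42 mm above the backplate's underside; axes as the hook's
- stand: fixed jewellery stand: light wooden base 150 (x) x 210 (y) x 16 mm, two side cheeks (36 mm wide, 14 thick, top 100 mm above the table, inner faces 90 mm from the middle) that carry the tilting panel between them, brass thumb knobs outside. Origin: centre of the base's underside; x away from the robot, z up
- panel_face (a point): middle of the panel's front face. The panel is a wooden board 130 mm (x, up the slope) x 170 (y, level) x 12, turning about a level axis 85 mm above the table and 8 mm behind this point. x up the slope to the upper edge, y level to the left, z straight out of the face (up and towards the robot)
- panel_edge (a point): middle of the panel's upper edge on the front face, 65 mm up the slope from the middle; axes as panel_face
- panel (a joint): slope of the panel in rad: 0 lies level, larger leans it back so that its face looks more to the robot; starts between 0.22 and 0.55 (13 to 31 degrees). A stiff friction hinge (slips only at about 6 N m), so that a push of 40 N near the middle does not move it
- pot: bystander: small terracotta plant pot on a green saucer, 96 mm wide, about 115 mm high with its plant. Origin: centre of its underside
- lens: bystander: black camera lens standing upright, 74 mm in diameter, 71 mm high. Origin: centre of its underside
- bowl: bystander: clear glass bowl, 140 mm wide, 75 mm high. Origin: centre of its underside
Things that resemble listed ones, but are neither listed nor needed, are in the scene too. Of the things that look like the hook, take the one that is farthest to the robot's right at the start.

How it is judged:
By the outcome, as a careful person would: the job done as asked, in the order asked, and still so for the second after the job is handed in, while the arm keeps its last pose, push and grip.
It also fails if it takes over 38 s, if anything falls off the work surface, if the arm or the gripper's body presses on something with over 40 N, if the wrist force passes 120 N, or if a joint passes its speed limit or range.

### The arm

A 7-joint arm with a two-finger parallel gripper is mounted at the origin on the work surface. World frame = base frame: x ahead of the robot, y to its left, z up, the work surface at z = 0. Lengths are in m, angles in rad, forces in N, time in s.
With the tool pointing down it reaches from about 0.4 to 0.9 m from the base axis. Payload 5.5 kg.
Tool frame: the origin (TCP) lies midway between the tips of the shut fingers; the grasp point (between the pads) lies 19 mm behind it (ctrl.grip_point_offset is the distance from the TCP to the grasp point, in m); z points along the fingers, y is the line along which they close (so a half turn about z gives the same grasp; the last joint's range is limited). The gripper opens to 85 mm and grips with 20 to 120 N. Pads are 22 mm wide; open, the fingers measure 114 mm over their backs; the gripper's body (76 mm by 85 mm) begins 54 mm behind the grasp point. The pads swing forward as they close: fully open they stand 13 mm farther back than shut.
Start: joints at [-0.85, 0.501, -0.427, 1.55, 0.221, 1.138, -0.21], TCP at [0.287, 0.583, 0.231] pointing down, gripper open.
Joint ranges: [-2.88, 2.88], [-0.31, 2.03], [-1.54, 1.56], [0.2, 2.42], [-1.41, 4.55], [0.19, 2.02], [-2.57, 2.57]. Speed limits (rad/s): [2.57, 2.57, 3.14, 3.14, 3.14, 3.14, 3.14].

### API

Orientations are given as a rotation vector (axis times angle).
In Python, from plant import ctrl gives the robot as it stands.
- The arm moves only by the tool arm_command, never from a script. Its argument "moves" is a list of rows, each a list of 7 numbers: the turn, a rotation vector about the tool's x, y, z in rad, then the shift along the tool's x, y, z in m, then the closure, from 0 (fully open) to 1 (shut). In form: [[wx, wy, wz, tx, ty, tz, grip], ...]. A call has 1 to 8 rows; each row shifts and turns the commanded pose from where the row before left it, along the tool's axes as they then stand; what a row does not reach is not made up. A row lasts 1/8 s, in which the tool goes at most 62.5 mm and 10.7 degrees, less where a joint would pass 70% of its speed; a pose out of reach is approached as far as the arm can. A call is refused whole if a number of a shift passes 0.0625 or a number of a turn 0.188, either way. A call with a gripper value outside its range is refused whole. The fingers move at their own pace and stop on an object; "squeeze" is the grip in N (left out, the last holds). Time passes only in rows, so rows that do not move let the fingers close. It gives the time, the measured TCP pose, the force and the opening at its end, in the units of the state.
- ctrl.get_state(): the state, without advancing time (a new reading comes with each control period).
- ctrl.capture(name): name is "scene" or "top"; returns the picture (384x512x3 uint8, red, green, blue); there is no depth.
- ctrl.camera_model(name): a dict with "fx", "fy", "cx", "cy" (pixels), "k1" (the pictures are not rectified: a ray, as slopes to the right and down, at radius r is drawn at 1 + k1 r^2 times it, then the intrinsics apply), "world_from_camera" (4x4, takes a point from camera to world coordinates). Camera axes: x right, y down, z forward; pixel columns grow to the right and rows downward; lengths in m; the calibration is good to about 2 mm. A picture is of the moment at which its call begins. camera_model takes no time and is no camera call.
- ctrl.hand_in(): hands the job in, once; it reports no verdict.
Trained networks look in the newest picture that a camera, given by its name, has taken for a name from the list of things; names that differ only in an ending like _2 or _b are one class to them, and where a whole thing is asked for, a point or a joint stands for the part that bears it (a point fixed in the world has none). Each returns a list of dicts, best first, with "conf" (0 to 1); they miss things now and then, are a little off and sometimes report something else, mostly with a low value. They report only what shows in the picture. A call takes as long as a camera call. They do not tell look-alikes from the thing itself.
- ctrl.cut_out(camera, name): "region" (384x512 bool, what is visible of it) and "extent" ([left, top, right, bottom] in pixels, round what is visible of it).
- ctrl.pinpoint(camera, name): "xy" ([column, row] in pixels: a listed point, or the origin of a listed thing).
The state is a dict: "time": time; "joint_pos": joint angles; "qvel": joint speeds; "joint_efforts": joint torques, N m; "tcp_pos": TCP position; "tool_rot": TCP orientation; "force": force on the tool from outside, world axes, zero at the start; "moment": the same for the moment, N m; "grip_width": finger opening in m.
Only numpy, scipy, OpenCV 4.12 (cv2) and the standard library are available. Lean on these libraries where they do the work, as an engineer would, in place of code of your own. Each camera call takes 0.05 s, during which the arm holds its last target. There are 200 camera calls.

## Working session

There is one attempt and no reset: what is moved stays moved. The work goes in short steps, Python scripts to look and compute and a tool call to move; the robot and the scene stay as the last step left them, time stands still between calls to the robot, and variables do not carry over. Pictures are saved under pics/ and viewed, on a budget of 10 in all, crops included, one or two more only if the job needs it, and the job is handed in when it is done.

Besides the shell and the picture viewer there is one more tool, called after ">>>" in YAML: its name, and indented under it one key for each argument. arm_command: Moves the arm, as the interface text tells. Its arguments: {"type":"object","properties":{"moves":{"type":"array","items":{"type":"array","items":{"type":"number"}}},"squeeze":{"type":"number"}},"required":["moves"]}

```bash
mkdir -p pics; cat > h.py <<'E'
import numpy as np, cv2
from scipy.spatial.transform import Rotation as R
from plant import ctrl
def ray(cam,px):
    m=ctrl.camera_model(cam); T=np.array(m["world_from_camera"])
    d=np.array([(px[0]-m["cx"])/m["fx"],(px[1]-m["cy"])/m["fy"]]); u=d.copy()
    for _ in range(30): u=d/(1+m["k1"]*(u@u))
    v=T[:3,:3]@np.array([u[0],u[1],1]); return T[:3,3],v/np.linalg.norm(v)
def onz(cam,px,z):
    o,v=ray(cam,px); return o+v*(z-o[2])/v[2]
def tri(p1,p2):
    o1,v1=ray("scene",p1);o2,v2=ray("top",p2)
    A=np.stack([v1,-v2],1); s=np.linalg.lstsq(A,o2-o1,rcond=None)[0]
    a,b=o1+v1*s[0],o2+v2*s[1]; return (a+b)/2,np.linalg.norm(a-b)
def proj(cam,P):
    m=ctrl.camera_model(cam); T=np.linalg.inv(np.array(m["world_from_camera"]))
    p=T[:3,:3]@np.asarray(P)+T[:3,3]; u=p[:2]/p[2]; u=u*(1+m["k1"]*(u@u))
    return np.array([u[0]*m["fx"]+m["cx"],u[1]*m["fy"]+m["cy"]])
E
python3 - <<'E'
from h import *
np.set_printoptions(precision=3,suppress=True)
ims=[]
for c in("scene","top"):
    im=ctrl.capture(c); ims.append(im)
    cv2.imwrite(f"pics/{c}0.png",cv2.resize(im[:,:,::-1],(800,600)))
    print(c,np.array(ctrl.camera_model(c)["world_from_camera"])[:3,3])
    for n in("hook","hook_tip","panel_face","panel_edge","stand","pot","lens","bowl"):
        print(n,[(np.round(d["xy"],1).tolist(),round(d["conf"],2), onz(c,d["xy"],0)[:2]) for d in ctrl.pinpoint(c,n)])
s=ctrl.get_state();print(s["time"],s["tcp_pos"],s["tool_rot"],s["force"],s["grip_width"])
E
```

```text
scene [1.016 0.374 1.066]
hook [([409.0, 244.3], 0.94, array([0.314, 0.4  ])), ([305.7, 261.7], 0.88, array([0.524, 0.193])), ([369.9, 204.1], 0.88, array([0.255, 0.251])), ([310.8, 298.3], 0.67, array([0.605, 0.257]))]
hook_tip [([405.5, 225.9], 0.83, array([0.264, 0.368])), ([301.4, 285.8], 0.66, array([0.59, 0.22])), ([378.8, 205.6], 0.57, array([0.245, 0.275])), ([297.3, 263.2], 0.54, array([0.541, 0.176]))]
panel_face [([173.4, 187.7], 0.97, array([ 0.544, -0.265]))]
panel_edge [([161.1, 200.9], 0.75, array([ 0.601, -0.262]))]
stand [([178.2, 209.8], 0.61, array([ 0.596, -0.201]))]
pot [([386.1, 310.2], 0.88, array([0.522, 0.429])), ([159.9, 201.2], 0.73, array([ 0.604, -0.265]))]
lens [([263.2, 206.3], 0.61, array([ 0.443, -0.003]))]
bowl [([140.2, 159.2], 0.76, array([ 0.52 , -0.423]))]
top [ 0.15  -0.025  1.637]
hook [([183.2, 148.8], 0.54, array([0.601, 0.25 ])), ([199.0, 172.0], 0.52, array([0.519, 0.192])), ([179.8, 253.6], 0.45, array([0.241, 0.249]))]
hook_tip [([187.0, 144.7], 0.73, array([0.616, 0.237])), ([200.9, 156.5], 0.67, array([0.574, 0.187])), ([142.9, 233.1], 0.46, array([0.308, 0.377])), ([170.0, 239.4], 0.41, array([0.288, 0.284]))]
panel_face [([316.3, 143.8], 0.56, array([ 0.62 , -0.211]))]
panel_edge [([314.8, 126.2], 0.89, array([ 0.684, -0.208]))]
stand [([311.7, 152.6], 0.62, array([ 0.589, -0.195]))]
pot [([130.6, 173.0], 0.89, array([0.515, 0.43 ]))]
lens [([260.1, 201.4], 0.74, array([ 0.418, -0.017]))]
bowl [([379.6, 169.8], 0.81, array([ 0.529, -0.429]))]
0.9 [0.287 0.583 0.231] [-0.713 -3.06  -0.   ] [-0.257  0.366 -0.248] 0.08504288675527116
```

View pics/scene0.png

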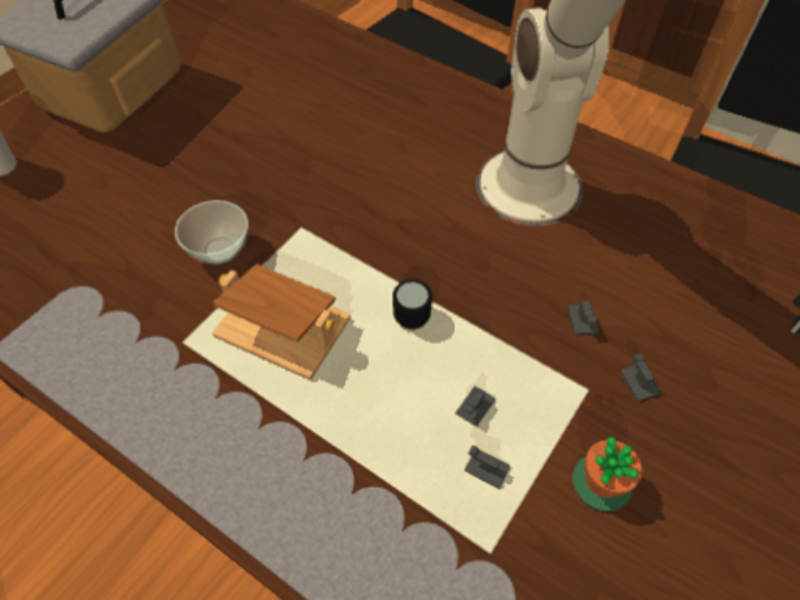

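View pics/top0.png

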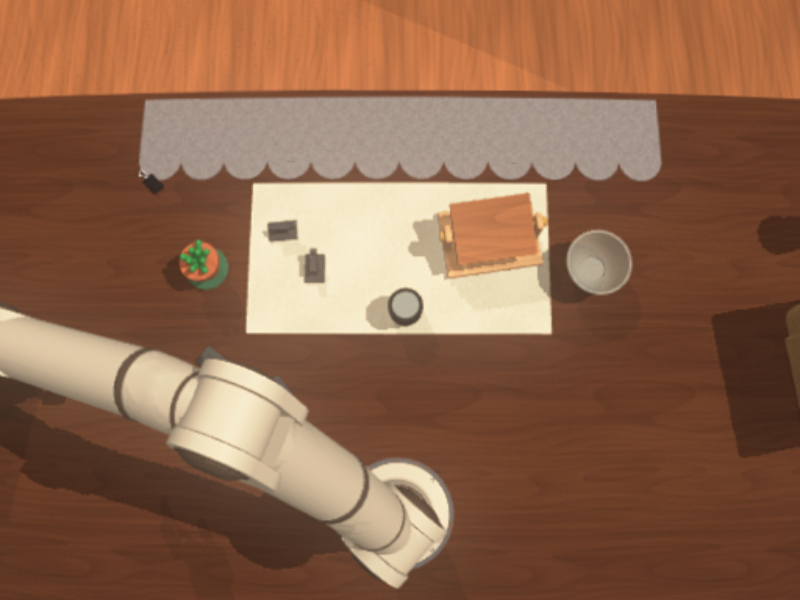

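The two views show four hooks. In scene pixels they are (306,262), (311,298), (370,204) and (409,244), with y = 0.19, 0.26, 0.25 and 0.40. The one at scene (306,262) / top (199,172) has the smallest y, so it is farthest right. I'll confirm it in a crop.

```bash
python3 - <<'E'
from h import *
np.set_printoptions(precision=4,suppress=True)
a=ctrl.capture("scene");b=ctrl.capture("top")
def crop(im,cx,cy,r=40): return cv2.resize(im[cy-r:cy+r,cx-r:cx+r,::-1],(400,400),interpolation=cv2.INTER_CUBIC)
def best(c,n,px): 
    L=ctrl.pinpoint(c,n); L=[d for d in L if np.hypot(*(np.array(d["xy"])-px))<22]; print(c,n,[(d["xy"],d["conf"]) for d in L]); return L
for c,px in(("scene",(306,262)),("top",(199,172))):
    best(c,"hook",px);best(c,"hook_tip",px)
    for d in ctrl.cut_out(c,"hook"):
        e=d["extent"];m=np.array([(e[0]+e[2])/2,(e[1]+e[3])/2])
        if np.hypot(*(m-px))<20:
            q=np.argwhere(d["region"])[:,::-1].astype(np.float32)
            W=np.array([onz(c,p,0.004)[:2] for p in q],np.float32)
            print(c,e,d["conf"],len(q),"rect",cv2.minAreaRect(W*1000))
for n,p,q in(("face",(173.4,187.7),(316.3,143.8)),("edge",(161.1,200.9),(314.8,126.2)),("tip",(297.3,263.2),(200.9,156.5)),("hook",(305.7,261.7),(199,172))):
    print(n,*tri(p,q))
cv2.imwrite("pics/c1.png",np.hstack([crop(a,306,262),crop(b,199,172)]))
cv2.imwrite("pics/c2.png",np.hstack([crop(a,180,195,55),crop(b,314,150,45)]))
E
```

```text
scene hook [([303.5, 259.9], 0.89)]
scene hook_tip [([298.4, 260.8], 0.63)]
scene [293.4, 245.6, 317.2, 272.9] 0.72 347 rect ((523.6270751953125, 185.9285430908203), (44.36823654174805, 65.35411071777344), 88.1254653930664)
top hook [([200.5, 173.0], 0.64)]
top hook_tip [([200.7, 155.7], 0.48)]
top [193.6, 158.6, 208.2, 178.0] 0.6 260 rect ((527.0454711914062, 183.29554748535156), (74.22550964355469, 44.70216369628906), 1.7492485046386719)
face [ 0.5904 -0.2002  0.1058] 0.001929282726074983
edge [ 0.6462 -0.1943  0.1151] 0.0011832056464252067
tip [0.5617 0.1831 0.0442] 0.0035539764504622217
hook [ 0.5209  0.1924 -0.0068] 0.001510490637863999
```

View pics/c1.png

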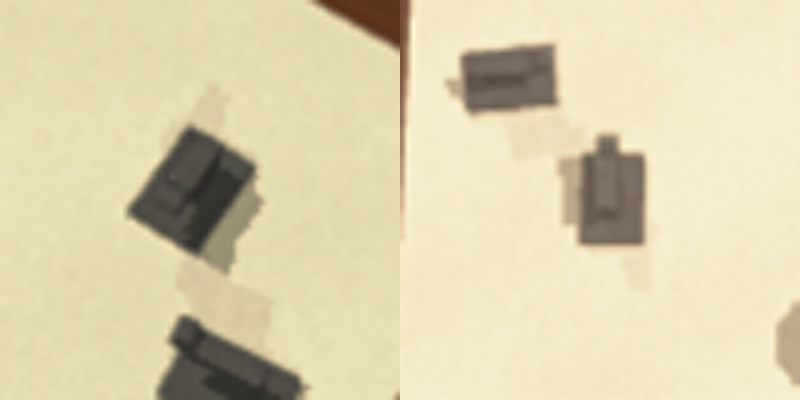

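View pics/c2.png

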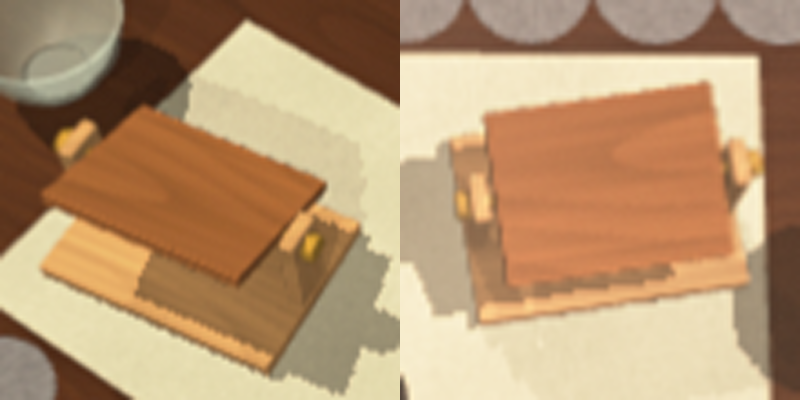

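The crops confirm it: the target hook lies with its nose towards +x, tip at about top px (200,157). The panel's corners are clear in both views, so I'll fit the hook and panel poses.

```bash
cat >> h.py <<'E'
def panelT(p):
    # p: pivot x,y, yaw, slope -> rotation (cols x upslope,y left,z normal) and face middle
    Rm=(R.from_euler('z',p[2])*R.from_euler('y',-p[3])).as_matrix()
    return Rm,np.array([p[0],p[1],0.085])+Rm[:,2]*0.008
E
python3 - <<'E'
from h import *
from scipy.optimize import least_squares,minimize
np.set_printoptions(precision=4,suppress=True)
sc=np.array([[240,276],[43,195],[147,106],[327,185]])/ (400/110)+[125,140]-.5*0
tp=(np.array([[487,115],[710,84],[735,258],[510,285]])-[400,0])/(400/90)+[269,105]
C=np.array([[65,85,0],[65,-85,0],[-65,-85,0],[-65,85,0]])/1000
def res(p,s=1):
    Rm,f=panelT(p); o=[]
    for c,px in zip(C,range(4)):
        P=Rm@c+f; o+=[proj("scene",P)-sc[px]+.5,proj("top",P)-tp[px]+.5]
    return np.concatenate(o)
r=least_squares(res,[.6,-.2,.13,.35]); J=r.jac
print("panel",r.x,"face",panelT(r.x)[1],"sd",np.sqrt(np.diag(np.linalg.inv(J.T@J))*2*r.cost/12));print(r.fun.reshape(-1,2))
# hook
def box(a,b,c,d,e,f): return np.array([[x,y,z] for x in(a,b) for y in(c,d) for z in(e,f)])/1000
B=[box(-32,32,-22,22,0,8),box(-16,10,-7,7,8,42),box(10,35,-7,7,30,49)]
M={}
for c,px in(("scene",(306,262)),("top",(201,169))):
    im=ctrl.capture(c); g=im.max(2).astype(float); r0=20
    if c=="top": w=(px[0]-12,px[1]-18,px[0]+25,px[1]+25)
    else: w=(px[0]-22,px[1]-22,px[0]+22,px[1]+17)
    M[c]=((g<105)[w[1]:w[3],w[0]:w[2]].astype(float),w); print(c,int(M[c][0].sum()),np.percentile(g[w[1]:w[3],w[0]:w[2]],[5,20,30,40,60]))
def cost(p,dbg=0):
    t=0
    for c,(m,w) in M.items():
        S=8; img=np.zeros((m.shape[0]*S,m.shape[1]*S),np.uint8)
        for b in B:
            P=R.from_euler('z',p[2]).apply(b)+[p[0],p[1],0]
            q=np.array([proj(c,x) for x in P]); q=((q+.5-[w[0],w[1]])*S).astype(np.int32)
            cv2.fillConvexPoly(img,cv2.convexHull(q),1)
        a=cv2.resize(img.astype(np.float32),m.shape[::-1],interpolation=cv2.INTER_AREA)
        e=np.abs(a-m).sum(); t+=e
        if dbg: print(c,e,a.sum())
    return t
for y0 in(-.04,.04):
    o=minimize(cost,[.523,.186,y0],method="Nelder-Mead",options=dict(initial_simplex=[[.523,.186,y0],[.529,.186,y0],[.523,.192,y0],[.523,.186,y0+.08]],xatol=1e-4))
    print("hook",o.x,o.fun);cost(o.x,1)
E
```

```text
panel [ 0.5893 -0.1965  0.1493  0.3102] face [ 0.5868 -0.1969  0.0926] sd [0.0012 0.0012 0.0114 0.0291]
[[-0.4184 -0.1352]
 [-1.3172 -0.7847]
 [-0.6138 -1.8028]
 [-0.1561 -0.91  ]
 [-0.932  -0.7941]
 [-0.8697 -0.7265]
 [ 0.4762 -1.2321]
 [-1.1507  0.5016]]
scene 333 [ 56.  117.  212.5 227.  230. ]
top 6 [120.5 218.  241.  245.  246. ]Traceback (most recent call last):
  File "<stdin>", line 36, in <module>
    res = _minimize_neldermead(fun, x0, args, callback, bounds=bounds,
                               **options)
    fsim[j] = func(sim[j])
              ~~~~^^^^^^^^
    fx = function(np.copy(x), *(wrapper_args + args))
  File "<stdin>", line 29, in cost
  File "h.py", line 16, in proj
    m=ctrl.camera_model(cam); T=np.linalg.inv(np.array(m["world_from_camera"]))
ValueError: time passes only in moves, steps and waits
```

```bash
sed -i 's/ctrl.camera_model(cam)/CM(cam)/; 3a import functools\nCM=functools.lru_cache(None)(lambda c: ctrl.camera_model(c))' h.py
python3 - <<'E'
from h import *
from scipy.optimize import least_squares,minimize
np.set_printoptions(precision=4,suppress=True)
sc=np.array([[240,276],[43,195],[147,106],[327,185]])/ (400/110)+[125,140]
tp=(np.array([[487,115],[710,84],[735,258],[510,285]])-[400,0])/(400/90)+[269,105]
C=np.array([[65,85,0],[65,-85,0],[-65,-85,0],[-65,85,0]])/1000
def res(p):
    Rm,f=panelT(p); o=[p[4:]/.7]
    for k,c in enumerate(C):
        P=Rm@c+f; o+=[(proj("scene",P)-sc[k]+.5+p[4:6])/.35,(proj("top",P)-tp[k]+.5+p[6:8])/.35]
    return np.concatenate(o)
r=least_squares(res,[.6,-.2,.13,.35,0,0,0,0]); J=r.jac
print("panel",r.x,"face",panelT(r.x)[1],"sd",np.sqrt(np.diag(np.linalg.inv(J.T@J))),2*r.cost)
off={"scene":-r.x[4:6]*0,"top":r.x[6:8]*0}
def box(a,b,c,d,e,f): return np.array([[x,y,z] for x in(a,b) for y in(c,d) for z in(e,f)])/1000
B=[box(-32,32,-22,22,0,8),box(-16,10,-7,7,8,42),box(10,35,-7,7,30,49)]
M={}
for c,px,th in(("scene",(306,262),105),("top",(201,169),165)):
    g=ctrl.capture(c).max(2)
    w=(px[0]-9,px[1]-18,px[0]+25,px[1]+25) if c=="top" else (px[0]-22,px[1]-22,px[0]+22,px[1]+17)
    M[c]=((g<th)[w[1]:w[3],w[0]:w[2]].astype(float),w); print(c,M[c][0].sum())
def cost(p,dbg=0):
    t=0
    for c,(m,w) in M.items():
        S=8; img=np.zeros((m.shape[0]*S,m.shape[1]*S),np.uint8)
        for b in B:
            P=R.from_euler('z',p[2]).apply(b)+[p[0],p[1],0]
            q=np.array([proj(c,x) for x in P]); q=((q+.5-[w[0],w[1]])*S).astype(np.int32)
            cv2.fillConvexPoly(img,cv2.convexHull(q),1)
        a=cv2.resize(img.astype(np.float32),m.shape[::-1],interpolation=cv2.INTER_AREA)
        e=np.abs(a-m).sum(); t+=e
        if dbg: print(c,e,a.sum())
    return t
for y0 in(-.06,.02):
    o=minimize(cost,[.523,.186,y0],method="Nelder-Mead",options=dict(initial_simplex=[[.523,.186,y0],[.529,.186,y0],[.523,.192,y0],[.523,.186,y0+.08]],xatol=1e-4))
    print("hook",o.x,o.fun);cost(o.x,1)
s=ctrl.get_state();print(s["time"])
E
```

```text
panel [ 0.5888 -0.1971  0.1496  0.3108  0.3816  1.1214  0.671   0.3243] face [ 0.5864 -0.1974  0.0926] sd [0.0016 0.0016 0.0038 0.0099 0.5503 0.4991 0.4939 0.4718] 42.01293687203617
scene 332.0
top 247.0
hook [0.5212 0.1853 0.0175] 81.375
scene 58.75 383.625
top 22.625 267.40625
hook [0.5215 0.1856 0.0216] 81.265625
scene 56.21875 382.28125
top 25.046875 267.07812
1.5
```

```bash
cat >> h.py <<'E'
D=np.diag([-1.,1,-1])
def rows(Rt,pt,n,grip,start=None):
    s=ctrl.get_state(); R0,p0=start or (R.from_rotvec(s["tool_rot"]).as_matrix(),np.array(s["tcp_pos"]))
    dw=R.from_matrix(R0.T@Rt).as_rotvec(); Rc,pc=R0,p0; out=[]
    for k in range(n):
        q=p0+(pt-p0)*(k+1)/n; w=np.round(dw/n,3); Rn=Rc@R.from_rotvec(w).as_matrix()
        t=np.round(Rn.T@(q-pc),4)  # shift along axes after turn
        t2=np.round(Rc.T@(q-pc),4)
        out.append([*w,*t2,grip]); Rc,pc=Rn,q
    print(np.array(out).tolist()); return Rc,pc
E
python3 - <<'E'
from h import *
Rh=R.from_euler('z',.02).as_matrix()
g=np.array([.5185,.1854,0])
a=rows(Rh@D,g+[0,0,.12],8,0)
rows(Rh@D,g+[0,0,.013],4,0,a)
E
```

```text
[[0.0, 0.0, -0.06, -0.0479, -0.0318, 0.0139, 0.0], [0.0, 0.0, -0.06, -0.0459, -0.0346, 0.0139, 0.0], [0.0, 0.0, -0.06, -0.0437, -0.0373, 0.0139, 0.0], [0.0, 0.0, -0.06, -0.0414, -0.0399, 0.0139, 0.0], [0.0, 0.0, -0.06, -0.039, -0.0423, 0.0139, 0.0], [0.0, 0.0, -0.06, -0.0364, -0.0446, 0.0139, 0.0], [0.0, 0.0, -0.06, -0.0336, -0.0467, 0.0139, 0.0], [0.0, 0.0, -0.06, -0.0308, -0.0486, 0.0139, 0.0]]
[[0.0, 0.0, 0.001, 0.0, -0.0, 0.0267, 0.0], [0.0, 0.0, 0.001, 0.0, -0.0, 0.0267, 0.0], [0.0, 0.0, 0.001, 0.0, -0.0, 0.0267, 0.0], [0.0, 0.0, 0.001, 0.0, -0.0, 0.0267, 0.0]]
```

>>> arm_command:
  moves:
    - [0, 0, -0.06, -0.048, -0.032, 0.014, 0]
    - [0, 0, -0.06, -0.046, -0.035, 0.014, 0]
    - [0, 0, -0.06, -0.044, -0.037, 0.014, 0]
    - [0, 0, -0.06, -0.041, -0.04, 0.014, 0]
    - [0, 0, -0.06, -0.039, -0.042, 0.014, 0]
    - [0, 0, -0.06, -0.036, -0.045, 0.014, 0]
    - [0, 0, -0.06, -0.034, -0.047, 0.014, 0]
    - [0, 0, -0.06, -0.031, -0.049, 0.014, 0]

```text
time: 2.5
tcp_pos: [0.5197, 0.1826, 0.1192]
tool_rot: [-0.038, 3.14, 0.001]
force: [1.4, 0.5, 0.3]
grip_width: 0.0856
```

>>> arm_command:
  moves:
    - [0, 0, 0, 0, 0, 0, 0]

```text
time: 2.62
tcp_pos: [0.5208, 0.1771, 0.118]
tool_rot: [0.02, -3.14, 0.005]
force: [-0.4, 0.1, -0.2]
grip_width: 0.0853
```

```bash
python3 - <<'E'
from h import *
Rh=R.from_euler('z',.02).as_matrix()
g=np.array([.5185,.1854,0])
rows(Rh@D,g+[0,0,.013],5,0)
s=ctrl.get_state();print(s)
a=ctrl.capture("scene");cv2.imwrite("pics/s1.png",cv2.resize(a[200:320,240:400,::-1],(800,600),interpolation=cv2.INTER_CUBIC))
E
```

```text
[[-0.001, -0.0, -0.001, 0.0004, 0.0017, 0.021, 0.0], [-0.001, -0.0, -0.001, 0.0004, 0.0017, 0.021, 0.0], [-0.001, -0.0, -0.001, 0.0004, 0.0017, 0.021, 0.0], [-0.001, -0.0, -0.001, 0.0004, 0.0017, 0.021, 0.0], [-0.001, -0.0, -0.001, 0.0004, 0.0016, 0.021, 0.0]]
{'time': 2.625, 'joint_pos': array([-0.06542132,  0.46446344, -0.3908354 ,  1.89698485,  0.23775112,
        0.82743168,  1.00196148]), 'qvel': array([-0.06544909, -0.02137383, -0.08017831,  0.00200101, -0.03969179,
        0.00151005, -0.05542288]), 'joint_efforts': array([  1.5981397 , -49.08266544,  -3.4262339 , -22.92761564,
         0.35567567,  -0.07462869,   0.6457578 ]), 'tcp_pos': array([0.520798  , 0.1771351 , 0.11795735]), 'tool_rot': array([ 0.01964827, -3.14047314,  0.00548745]), 'force': array([-0.37757399,  0.14356944, -0.24299556]), 'moment': array([0.05704789, 0.05531207, 0.01102091]), 'grip_width': 0.08534850878586278}
```

View pics/s1.png

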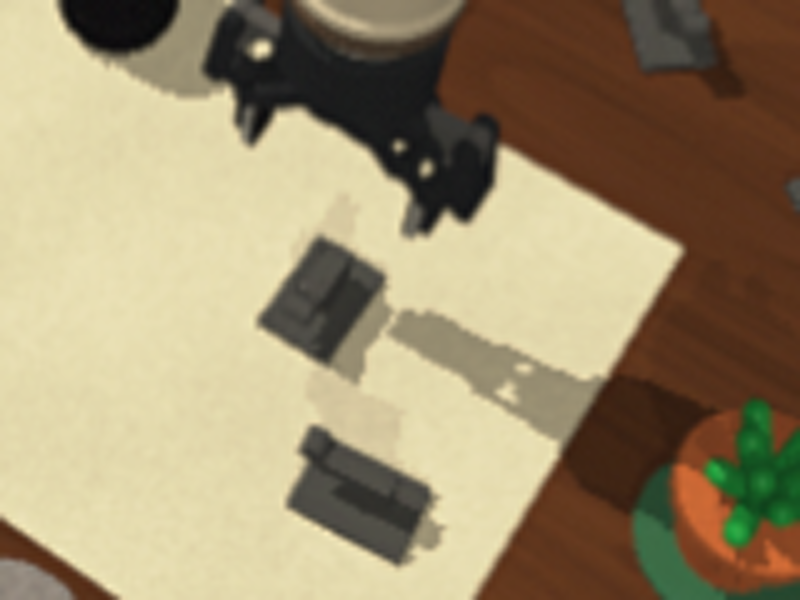

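Three hooks are visible. The target's top is at crop (320,290), nose towards the lower left, and the fingers hover behind and above it. I'll correct sideways and descend partway.

>>> arm_command:
  moves:
    - [0, 0, 0, 0.002, 0.008, 0.02, 0]
    - [0, 0, 0, 0, 0, 0.025, 0]
    - [0, 0, 0, 0, 0, 0.01, 0]
    - [0, 0, 0, 0, 0, 0, 0]

```text
time: 3.18
tcp_pos: [0.5157, 0.1929, 0.064]
tool_rot: [0.037, -3.14, -0.0]
force: [0.3, -0.1, 0.7]
grip_width: 0.0854
```

```bash
python3 - <<'E'
from h import *
Rh=R.from_euler('z',.02).as_matrix()
g=np.array([.5185,.1854,0])
rows(Rh@D,g+[0,0,.013],3,0)
s=ctrl.get_state();print(s["tcp_pos"],s["tool_rot"],s["qvel"])
E
```

```text
[[0.0, -0.0, 0.001, -0.0009, -0.0025, 0.017, 0.0], [0.0, -0.0, 0.001, -0.0009, -0.0025, 0.017, 0.0], [0.0, -0.0, 0.001, -0.0009, -0.0025, 0.017, 0.0]]
[0.51568835 0.19292105 0.06404301] [ 3.70179772e-02 -3.14024581e+00 -8.73940418e-05] [ 0.00701847 -0.01919757 -0.00292518 -0.01436991 -0.00404717  0.00582803
  0.00369419]
```

>>> arm_command:
  moves:
    - [0, 0, 0, -0.003, -0.0075, 0.012, 0]
    - [0, 0, 0, 0, 0, 0.02, 0]
    - [0, 0, 0, 0, 0, 0.018, 0]
    - [0, 0, 0, 0, 0, 0, 0]

```text
time: 3.68
tcp_pos: [0.5177, 0.184, 0.0121]
tool_rot: [0.035, -3.137, 0.002]
force: [-0.0, -0.2, 0.0]
grip_width: 0.0856
```

Good position; closing.

>>> arm_command:
  moves:
    - [0, 0, 0, 0, 0, 0, 0.5]
    - [0, 0, 0, 0, 0, 0, 1]
    - [0, 0, 0, 0, 0, 0, 1]
    - [0, 0, 0, 0, 0, 0, 1]
    - [0, 0, 0, 0, 0, 0, 1]
  squeeze: 50

```text
time: 4.3
tcp_pos: [0.5201, 0.1847, 0.0148]
tool_rot: [-0.035, 3.14, 0.0]
force: [-0.0, -0.2, 3.2]
grip_width: 0.0133
```

>>> arm_command:
  moves:
    - [0, 0, 0, 0, 0, -0.03, 1]
    - [0, 0, 0, 0, 0, -0.05, 1]
    - [0, 0, 0, 0, 0, -0.05, 1]
    - [0, 0, 0, 0, 0, -0.02, 1]
    - [0, 0, 0, 0, 0, 0, 1]

```text
time: 4.92
tcp_pos: [0.5206, 0.1849, 0.1658]
tool_rot: [-0.035, 3.138, 0.001]
force: [0.5, -0.5, -1.2]
grip_width: 0.0128
```

```bash
python3 - <<'E'
from h import *
np.set_printoptions(precision=4,suppress=True)
Rp,f=panelT([.5888,-.1971,.15,.31])
rows(Rp@D,f+Rp@[-.002,0,.075],8,1)
s=ctrl.get_state();print(s["tcp_pos"],s["tool_rot"],s["force"],s["moment"],s["grip_width"])
a=ctrl.capture("scene");q=proj("scene",s["tcp_pos"]).astype(int);print(q)
for d in ctrl.pinpoint("scene","hook")+ctrl.pinpoint("scene","hook_tip"):print(d)
cv2.imwrite("pics/s2.png",cv2.resize(a[q[1]-60:q[1]+60,q[0]-80:q[0]+80,::-1],(800,600),interpolation=cv2.INTER_CUBIC))
E
```

```text
[[-0.002, -0.038, -0.016, -0.0041, -0.0484, 0.0003, 1.0], [-0.002, -0.038, -0.016, -0.0033, -0.0484, 0.0003, 1.0], [-0.002, -0.038, -0.016, -0.0025, -0.0485, 0.0003, 1.0], [-0.002, -0.038, -0.016, -0.0017, -0.0485, 0.0003, 1.0], [-0.002, -0.038, -0.016, -0.001, -0.0485, 0.0003, 1.0], [-0.002, -0.038, -0.016, -0.0002, -0.0485, 0.0002, 1.0], [-0.002, -0.038, -0.016, 0.0006, -0.0485, 0.0001, 1.0], [-0.002, -0.038, -0.016, 0.0014, -0.0485, -0.0, 1.0]]
[0.5206 0.1849 0.1658] [-0.0345  3.1381  0.0012] [ 0.5213 -0.5308 -1.1781] [-0.0542  0.0317  0.0309] 0.012813454508616436
[310 228]
{'xy': [409.8, 242.8], 'conf': 0.98}
{'xy': [370.9, 202.8], 'conf': 0.89}
{'xy': [311.7, 235.0], 'conf': 0.65}
{'xy': [309.1, 295.3], 'conf': 0.6}
{'xy': [142.6, 158.1], 'conf': 0.54}
{'xy': [179.9, 209.0], 'conf': 0.69}
{'xy': [381.7, 207.3], 'conf': 0.67}
{'xy': [405.4, 225.1], 'conf': 0.58}
{'xy': [302.6, 231.3], 'conf': 0.51}
```

View pics/s2.png

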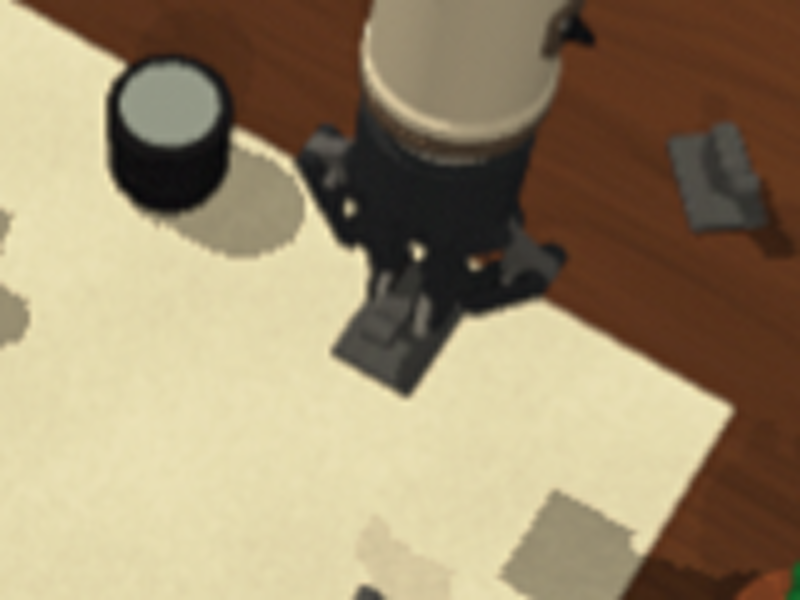

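The hook is held level, with its front plate edge at crop (332,352)-(408,396). Moving to hover over the panel.

>>> arm_command:
  moves:
    - [-0.002, -0.038, -0.016, -0.004, -0.0484, 0, 1]
    - [-0.002, -0.038, -0.016, -0.003, -0.0484, 0, 1]
    - [-0.002, -0.038, -0.016, -0.0025, -0.0485, 0, 1]
    - [-0.002, -0.038, -0.016, -0.0017, -0.0485, 0, 1]
    - [-0.002, -0.038, -0.016, -0.001, -0.0485, 0, 1]
    - [-0.002, -0.038, -0.016, 0, -0.0485, 0, 1]
    - [-0.002, -0.038, -0.016, 0.0006, -0.0485, 0, 1]
    - [-0.002, -0.038, -0.016, 0.0014, -0.0485, 0, 1]

```text
time: 6.08
tcp_pos: [0.559, -0.2023, 0.1618]
tool_rot: [-0.215, 2.831, 0.03]
force: [0.6, 0.6, -1.8]
grip_width: 0.0132
```

>>> arm_command:
  moves:
    - [0, 0, 0, 0, 0, 0, 1]
    - [0, 0, 0, 0, 0, 0, 1]
    - [0, 0, 0, 0, 0, 0, 1]

```text
time: 6.45
tcp_pos: [0.5601, -0.1991, 0.163]
tool_rot: [-0.218, 2.831, 0.03]
force: [0.5, -0.2, -1.7]
grip_width: 0.0132
```

```bash
python3 - <<'E'
from h import *
np.set_printoptions(precision=4,suppress=True)
print("corner", onz("scene",(295.9,237.9),.152),onz("scene",(311.1,246.7),.152))
Rp,f=panelT([.5888,-.1971,.15,.31])
s=ctrl.get_state();Rt=R.from_rotvec(s["tool_rot"]).as_matrix()
print("tcp in panel",Rp.T@(s["tcp_pos"]-f),"rot err",R.from_matrix((Rp@D).T@Rt).as_rotvec(),s["force"],s["moment"],s["grip_width"],s["qvel"])
out=[]
for c in("scene","top"):
    a=ctrl.capture(c);q=proj(c,f).astype(int);print(c,q)
    for n in("hook","hook_tip","panel_edge","panel_face"):print(n,[(d["xy"],d["conf"]) for d in ctrl.pinpoint(c,n) if np.hypot(*(np.array(d["xy"])-q))<45])
    out.append(cv2.resize(a[q[1]-45:q[1]+45,q[0]-30:q[0]+30,::-1],(400,600),interpolation=cv2.INTER_CUBIC))
cv2.imwrite("pics/s3.png",np.hstack(out))
E
```

```text
corner [0.5542 0.1666 0.152 ] [0.5536 0.209  0.152 ]
tcp in panel [-0.0036  0.0023  0.075 ] rot err [ 0.0009  0.0071 -0.004 ] [ 0.4594 -0.1872 -1.7416] [-0.0441  0.3935 -0.0253] 0.013181979577093758 [-0.0081 -0.0076  0.0016 -0.0055  0.0005 -0.0004  0.0025]
scene [176 189]
hook [([180.6, 173.3], 0.73)]
hook_tip [([169.0, 166.6], 0.86)]
panel_edge [([162.4, 203.9], 0.74)]
panel_face [([174.5, 188.2], 0.69)]
top [315 145]
hook [([318.3, 151.2], 0.42)]
hook_tip [([316.7, 132.1], 0.38)]
panel_edge [([316.5, 124.3], 0.69)]
panel_face [([317.4, 147.1], 0.71)]
```

View pics/s3.png

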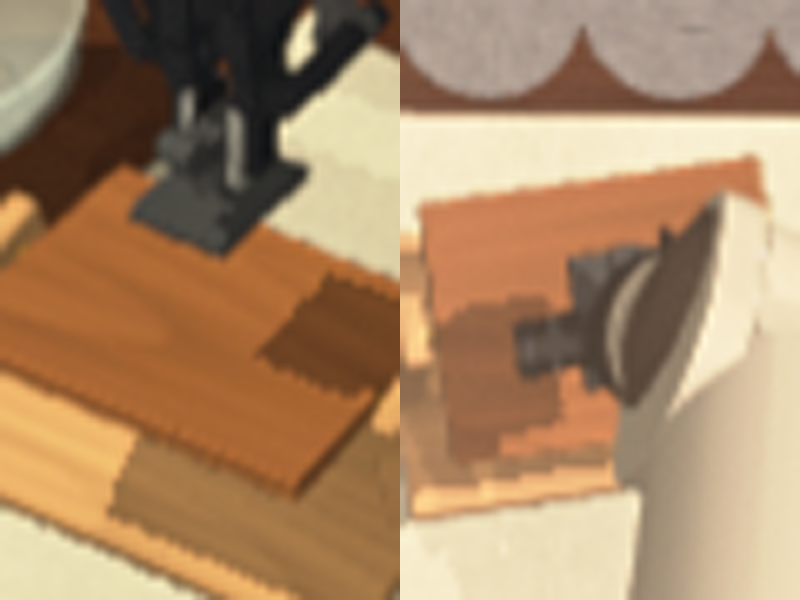

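The hook hovers over the panel's middle, square to it (plate edge at left crop (132,215)-(222,255)), nose up-slope. Descending towards contact.

>>> arm_command:
  moves:
    - [0, -0.006, 0.004, -0.002, -0.002, 0.015, 1]
    - [0, 0, 0, 0, 0, 0.02, 1]
    - [0, 0, 0, 0, 0, 0.01, 1]
    - [0, 0, 0, 0, 0, 0.003, 1]
    - [0, 0, 0, 0, 0, 0, 1]
    - [0, 0, 0, 0, 0, 0, 1]
  squeeze: 50

```text
time: 7.7
tcp_pos: [0.5771, -0.2012, 0.1191]
tool_rot: [-0.208, 2.824, 0.029]
force: [1.2, 0.4, -1.4]
grip_width: 0.0132
```

```bash
cat > st.py <<'E'
from h import *
np.set_printoptions(precision=4,suppress=True)
Rp,f=panelT([.5888,-.1971,.15,.31])
s=ctrl.get_state();Rt=R.from_rotvec(s["tool_rot"]).as_matrix()
print(s["time"],"tcp in panel",Rp.T@(s["tcp_pos"]-f),"rot err",R.from_matrix((Rp@D).T@Rt).as_rotvec(),"F tool",Rt.T@s["force"],"M tool",Rt.T@s["moment"],s["grip_width"])
E
python3 st.py
```

```text
7.7 tcp in panel [-0.0012 -0.0023  0.0282] rot err [ 0.0037 -0.0008  0.0022] F tool [-0.7218  0.2127  1.7406] M tool [0.0121 0.4527 0.0067] 0.013218754130107455
```

>>> arm_command:
  moves:
    - [0, 0, 0, 0, 0.001, 0.005, 1]
    - [0, 0, 0, 0, 0, 0.003, 1]
    - [0, 0, 0, 0, 0, 0, 1]
    - [0, 0, 0, 0, 0, 0, 1]

```text
time: 8.2
tcp_pos: [0.5791, -0.1998, 0.111]
tool_rot: [-0.208, 2.824, 0.029]
force: [-0.9, -0.7, -2.2]
grip_width: 0.0131
```

```bash
python3 st.py
```

```text
8.2 tcp in panel [-0.0016 -0.0012  0.0198] rot err [ 0.0032 -0.0001  0.0023] F tool [ 1.6554 -0.5951  1.8295] M tool [ 0.0017  0.4295 -0.0267] 0.01314305045830715
```

>>> arm_command:
  moves:
    - [0, 0, 0, 0, 0, 0.002, 1]
    - [0, 0, 0, 0, 0, 0, 1]

```text
time: 8.45
tcp_pos: [0.5797, -0.1996, 0.109]
tool_rot: [-0.208, 2.824, 0.029]
force: [-0.1, 0.3, -1.4]
grip_width: 0.0135
```

```bash
python3 st.py
```

```text
8.45 tcp in panel [-0.0016 -0.0011  0.0177] rot err [ 0.0031 -0.      0.0023] F tool [0.4745 0.3537 1.3184] M tool [-0.0303  0.4129 -0.0519] 0.013527350595164118
```

>>> arm_command:
  moves:
    - [0, 0, 0, 0, 0, 0.002, 1]
    - [0, 0, 0, 0, 0, 0, 1]

```text
time: 8.7
tcp_pos: [0.5802, -0.1995, 0.107]
tool_rot: [-0.208, 2.825, 0.03]
force: [0.0, 0.4, -1.8]
grip_width: 0.0134
```

```bash
python3 st.py
```

```text
8.7 tcp in panel [-0.0017 -0.0011  0.0156] rot err [0.0029 0.0001 0.0023] F tool [0.5047 0.4015 1.7711] M tool [-0.0119  0.4466  0.0248] 0.013431513079018706
```

>>> arm_command:
  moves:
    - [0, 0, 0, 0, 0, 0.0015, 1]
    - [0, 0, 0, 0, 0, 0, 1]

```text
time: 8.95
tcp_pos: [0.5808, -0.1995, 0.1065]
tool_rot: [-0.208, 2.824, 0.029]
force: [-3.6, -0.4, 5.1]
grip_width: 0.013
```

```bash
python3 st.py
```

```text
8.95 tcp in panel [-0.0014 -0.0012  0.015 ] rot err [ 0.0034 -0.0001  0.0022] F tool [ 1.8845  0.1123 -5.9722] M tool [-0.3388  0.9191  0.0657] 0.012965314441315164
```

>>> arm_command:
  moves:
    - [0, 0, 0, 0, 0, 0.001, 1]
    - [0, 0, 0, 0, 0, 0, 1]

```text
time: 9.2
tcp_pos: [0.5813, -0.1995, 0.1062]
tool_rot: [-0.208, 2.824, 0.028]
force: [-5.4, 1.1, 10.9]
grip_width: 0.0134
```

```bash
python3 st.py
```

```text
9.2 tcp in panel [-0.0009 -0.0013  0.0146] rot err [ 0.0038 -0.0007  0.0022] F tool [  1.5577   1.887  -11.9502] M tool [-0.6484  1.2047  0.0847] 0.013417769340937141
```

Contact at height 15 mm, as expected, and the moments say the down-slope left edge touches first. I'll turn to less slope and a little roll, and watch the moments.

>>> arm_command:
  moves:
    - [-0.005, 0.015, 0, 0, 0, 0, 1]
    - [0, 0, 0, 0, 0, 0, 1]

```text
time: 9.45
tcp_pos: [0.5813, -0.1996, 0.1062]
tool_rot: [-0.211, 2.839, 0.034]
force: [-7.4, 1.4, 10.3]
grip_width: 0.0134
```

```bash
python3 st.py
```

```text
9.45 tcp in panel [-0.0009 -0.0013  0.0145] rot err [-0.0012  0.0145  0.0019] F tool [  3.7874   2.5281 -11.9176] M tool [-0.4598  0.8558 -0.0181] 0.013359709557731123
```

>>> arm_command:
  moves:
    - [-0.005, 0.015, 0, 0, 0, 0, 1]
    - [0, 0, 0, 0, 0, 0, 1]

```text
time: 9.7
tcp_pos: [0.5814, -0.1997, 0.1066]
tool_rot: [-0.213, 2.854, 0.039]
force: [-9.1, 2.3, 13.4]
grip_width: 0.0131
```

```bash
python3 st.py
```

```text
9.7 tcp in panel [-0.0008 -0.0014  0.0149] rot err [-0.0059  0.0293  0.0017] F tool [  4.6071   3.7225 -15.2052] M tool [-0.5309  0.8472 -0.0185] 0.013140314397788316
```

The moments are ambiguous because lateral drag mixes in. The contact height against tilt is clearer: 14.6, 14.5, then 14.9 mm at tilts 0, 0.0145 and 0.029, so flush lies near +0.008. I'll lift off, set that tilt and touch again.

>>> arm_command:
  moves:
    - [0, 0, 0, 0, 0, -0.005, 1]
    - [0.005, -0.02, -0.002, 0.0005, 0.0012, 0, 1]
    - [0, 0, 0, 0, 0, 0, 1]
    - [0, 0, 0, 0, 0, 0.0005, 1]
  squeeze: 90

```text
time: 10.2
tcp_pos: [0.5789, -0.1985, 0.1087]
tool_rot: [-0.213, 2.835, 0.035]
force: [0.4, 0.5, -1.7]
grip_width: 0.0123
```

```bash
python3 st.py
```

```text
10.2 tcp in panel [-0.0023  0.      0.0176] rot err [-0.0022  0.0103  0.0007] F tool [0.0136 0.455  1.809 ] M tool [0.0279 0.4125 0.0365] 0.012349195938744294
```

>>> arm_command:
  moves:
    - [0, 0, 0, 0, 0, 0.0025, 1]
    - [0, 0, 0, 0, 0, 0.001, 1]
    - [0, 0, 0, 0, 0, 0, 1]

```text
time: 10.58
tcp_pos: [0.5801, -0.1984, 0.1061]
tool_rot: [-0.213, 2.834, 0.035]
force: [-4.4, 1.1, 4.3]
grip_width: 0.0123
```

```bash
python3 st.py
```

```text
10.575 tcp in panel [-0.0019 -0.      0.0147] rot err [-0.0018  0.0101  0.0002] F tool [ 2.7249  1.7422 -5.3168] M tool [-0.1726  0.7961 -0.0127] 0.012260257102968049
```

With a moment lever of about 0.16 m to the wrist, every reading now agrees: the load sits at the plate's centre at tilt +0.010 (slope about 0.30). I'll build up the press.

>>> arm_command:
  moves:
    - [0, 0, 0, 0.0003, 0.0002, 0.001, 1]
    - [0, 0, 0, 0.0002, 0.0002, 0.001, 1]
    - [0, 0, 0, 0, 0, 0, 1]
    - [0, 0, 0, 0, 0, 0, 1]

```text
time: 11.08
tcp_pos: [0.5802, -0.1984, 0.1059]
tool_rot: [-0.213, 2.834, 0.033]
force: [-13.1, 2.2, 23.2]
grip_width: 0.0123
```

```bash
python3 st.py
```

```text
11.075 tcp in panel [-0.0019 -0.      0.0146] rot err [-0.0005  0.0097 -0.    ] F tool [  5.1548   4.0943 -25.8835] M tool [-0.7697  1.6167  0.0278] 0.012295645976359307
```

>>> arm_command:
  moves:
    - [-0.002, 0.004, 0, 0, 0, 0, 1]
    - [0, 0, 0, 0, 0, 0, 1]
    - [0, 0, 0, 0, 0, 0, 1]

```text
time: 11.45
tcp_pos: [0.5801, -0.1985, 0.1059]
tool_rot: [-0.214, 2.838, 0.035]
force: [-14.9, 2.0, 22.8]
grip_width: 0.0123
```

```bash
python3 st.py; python3 - <<'E'
from h import *
np.set_printoptions(precision=4,suppress=True)
Rp,f=panelT([.5888,-.1971,.15,.30])
out=[]
for c in("scene","top"):
    a=ctrl.capture(c);q=proj(c,f).astype(int)
    print(c,q)
    for n in("hook","hook_tip","panel_edge","panel_face"):print(n,[(d["xy"],d["conf"]) for d in ctrl.pinpoint(c,n) if np.hypot(*(np.array(d["xy"])-q))<45])
    print("pred tip",proj(c,f+Rp@[.035,0,.042]),"edge",proj(c,f+Rp@[.065,0,0]))
    w=50 if c=="scene" else 25
    out.append(cv2.resize(a[q[1]-50:q[1]+50,q[0]-w:q[0]+w,::-1],(w*10,1000*6//10),interpolation=cv2.INTER_CUBIC) if c=="scene" else cv2.resize(a[q[1]-50:q[1]+50,q[0]-25:q[0]+25,::-1],(300,600),interpolation=cv2.INTER_CUBIC))
cv2.imwrite("pics/s4.png",np.hstack(out))
E
```

```text
11.45 tcp in panel [-0.002  -0.      0.0146] rot err [-0.0025  0.0138  0.    ] F tool [  7.1054   4.3041 -26.0371] M tool [-0.752   1.5136 -0.0201] 0.012297582264343876
scene [176 190]
hook [([179.1, 190.8], 0.54)]
hook_tip [([171.7, 184.5], 0.72), ([180.5, 208.9], 0.3)]
panel_edge [([163.2, 204.5], 0.78)]
panel_face [([174.5, 191.0], 0.69)]
pred tip [168.9446 184.9092] edge [162.4126 203.0787]
top [315 145]
hook [([314.9, 147.3], 0.45)]
hook_tip [([317.1, 133.1], 0.57)]
panel_edge [([312.4, 122.6], 0.55)]
panel_face [([315.8, 145.5], 0.82)]
pred tip [315.8406 135.271 ] edge [312.6615 126.1202]
```

View pics/s4.png

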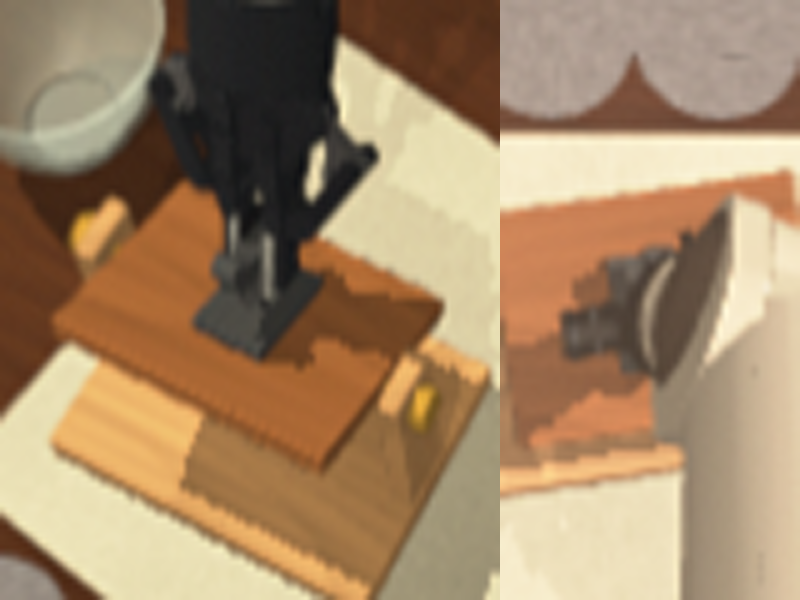

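The hook sits flush on the panel by eye, nose up-slope. My rough pixel estimate leaves doubt about centring along the slope, so I'll draw the model outlines on one enlarged view.

```bash
python3 - <<'E'
from h import *
np.set_printoptions(precision=2,suppress=True)
Rp,f=panelT([.5888,-.1971,.15,.30])
s=ctrl.get_state();t=Rp.T@(s["tcp_pos"]-f)
a=ctrl.capture("scene");x0,y0,S=130,160,8.8
im=cv2.resize(a[y0:y0+68,x0:x0+90,::-1],(792,598),interpolation=cv2.INTER_CUBIC)
def draw(P,col):
    q=np.array([(proj("scene",f+Rp@np.array(p)/1000)+.5-[x0,y0])*S for p in P]);print(q)
    cv2.polylines(im,[q.astype(np.int32)],True,col,1)
h=t[0]*1000+1.5
draw([[65,85,0],[65,-85,0],[-65,-85,0],[-65,85,0]],(0,255,255))
draw([[h+32,22,0],[h+32,-22,0],[h-32,-22,0],[h-32,22,0]],(0,255,0))
cv2.imwrite("pics/s5.png",im)
E
```

```text
[[532.67 490.4 ]
 [ 54.31 280.15]
 [302.83  70.44]
 [751.03 257.42]]
[[415.06 349.19]
 [293.42 296.48]
 [410.22 189.38]
 [528.02 239.14]]
```

View pics/s5.png

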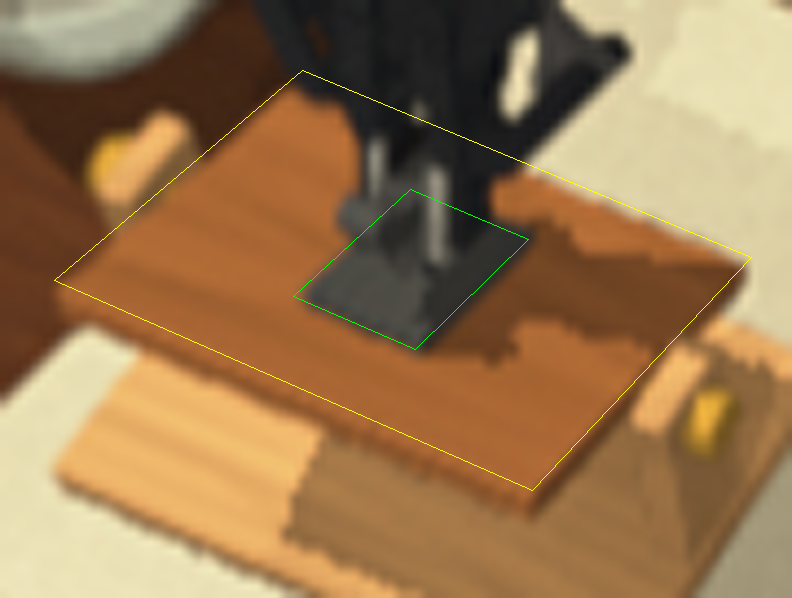

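The hook fits its outline to about 1 px, square and within about 4 mm of the panel's middle along the slope. The load centre is at (0, 5) mm on the plate with about 27 N normal force, so it is flush. I'll hold briefly, check that it is steady and hand in.

>>> arm_command:
  moves:
    - [0, 0, 0, 0, 0, 0, 1]
    - [0, 0, 0, 0, 0, 0, 1]
    - [0, 0, 0, 0, 0, 0, 1]
    - [0, 0, 0, 0, 0, 0, 1]
    - [0, 0, 0, 0, 0, 0, 1]
    - [0, 0, 0, 0, 0, 0, 1]
    - [0, 0, 0, 0, 0, 0, 1]
    - [0, 0, 0, 0, 0, 0, 1]

```text
time: 13.0
tcp_pos: [0.5801, -0.1984, 0.1059]
tool_rot: [-0.214, 2.838, 0.035]
force: [-14.5, 3.0, 22.8]
grip_width: 0.0126
```

```bash
python3 st.py; python3 -c "
from plant import ctrl
print(ctrl.hand_in())"
```

```text
13.0 tcp in panel [-0.002  -0.      0.0146] rot err [-0.0025  0.0137 -0.    ] F tool [  6.584    5.2334 -25.7955] M tool [-0.686   1.4149  0.0307] 0.012603250284078956
the job is handed in; nothing more can be done
None
```

I gripped the right-most hook by its fin, carried it over and pressed it on the panel with the nose up-slope. I adjusted the tilt by feel to a slope of about 0.30 rad, and handed the job in at 13 s, still gripping and pressing.

- **Press:** steady at about 26 N along the tool. The load sits near the plate's centre, within about 5 mm, so the backplate should be flush. This rests on an inferred moment lever of about 0.16 m to the wrist.
- **Pose:** the arm's pose did not drift during the final one-second hold. I did not measure the panel's tilt again after pressing.
- **Disagreements:** the scene view puts the hook about 4 mm down-slope of the panel's middle, and the top view suggests less. The `hook_tip` detections in the two views also disagreed by about 2 px, and I left the hook where it was.
- **Pot, lens and bowl:** no move came near any of them, though I did not measure their positions again afterwards.

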